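Slide the battery pack home into its charging dock

ROBOT

A 6-joint arm with a two-finger parallel gripper is mounted at the origin on a cart in front of the work surface, level with it; the furniture and walls round the work are solid. World frame = base frame: x ahead of the robot, y to its left, z up, the work surface at z = 0. Lengths are in m, angles in rad, forces in N, time in s.
With the tool pointing down it reaches from about 0.3 to 0.75 m from the base axis. Payload 8.5 kg.
Tool frame: the origin (TCP) lies midway between the tips of the shut fingers; the grasp point (between the pads) lies 19 mm behind it; z points along the fingers, y is the direction in which the jaws open and shut (so a half turn about z gives the same grasp; the last joint's range is limited). The gripper opens to 85 mm and grips with 20 to 120 N. Pads are 22 mm wide; open, the fingers measure 114 mm over their backs; the gripper's body (76 mm by 85 mm) begins 54 mm behind the grasp point. The pads swing forward as they close: fully open they stand 13 mm farther back than shut.
Start: joints at [-1.465, 0.381, 1.297, -0, 1.464, -0.215], TCP at [0.173, -0.522, 0.209] pointing down, gripper open.
Joint ranges: [-3.11, 3.11], [-0.89, 2.33], [0.22, 2.48], [-1.42, 4.56], [0.17, 2.85], [-2.88, 2.88]. Speed limits (rad/s): [2.39, 2.39, 3.14, 3.14, 3.14, 3.14].

INTERFACE

Orientations are given as a unit quaternion [w, x, y, z].
In Python, from station import manip gives the robot as it stands.
- The arm moves only by the shell command python3 -m handwheel 'ROWS' [FORCE]. ROWS is a JSON object of lists of equal length, an entry for each row: "linear": the shift along the tool's x, y, z in cm, a list of three; "delta_rot": the turn, a rotation vector about the tool's x, y, z in rad, a list of three; "jaw": the opening, from 0 (shut) to 1 (fully open). A call has 1 to 5 rows; each row is the pose to reach, as a shift and turn from the pose commanded when the call began, along the tool's axes at that moment; what a row does not reach only later rows make up. A row lasts 1/10 s, in which the tool goes at most 50 mm and 8.59 degrees, less where a joint would pass 70% of its speed; a pose out of reach is approached as far as the arm can. A call with a gripper value outside its range is refused whole. The fingers move at their own pace and stop on an object; FORCE is the grip in N (left out, the last holds). Time passes only in rows, so rows that repeat a pose let the fingers close. It gives the time, the measured TCP pose, the force and the opening at its end, in the units of the state.
- manip.get_obs(): the state, without advancing time (a new reading comes with each control period).
- manip.grab_frame(name): name is "scene" or "side" or "wrist"; returns a dict with "pixels" (420x560x3 uint8, red, green, blue), "range_z" (420x560 float32, m along the optical axis (not along the pixel's ray), 0 where there is no reading), "intrinsics" (3x3 intrinsics, pixels), "extrinsics" (4x4, takes a point from world to camera coordinates). Camera axes: x right, y up, looking along -z (the intrinsics and any distortion apply to the point x, -y, -z); pixel columns grow to the right and rows downward; lengths in m; the calibration is good to about 2 mm. A picture is of the moment at which its call begins.
- manip.close_job(): hands the job in, once; it reports no verdict.
Trained networks look in the newest picture that a camera, given by its name, has taken for a name from the list of things; names that differ only in an ending like _2 or _b are one class to them, and where a whole thing is asked for, a point or a joint stands for the part that bears it (a point fixed in the world has none). Each returns a list of dicts, best first, with "conf" (0 to 1); they miss things now and then, are a little off and sometimes report something else, mostly with a low value. They report only what shows in the picture. A call takes as long as a camera call.
- manip.recognise(query, camera): "extent" ([left, top, right, bottom] in pixels, round what is visible of it).
- manip.silhouettes(query, camera): "pixels" (420x560 bool, what is visible of it) and "extent" ([left, top, right, bottom] in pixels, round what is visible of it).
- manip.place_of(query, camera): "at" ([column, row] in pixels: a listed point, or the origin of a listed thing).
The state is a dict: "t": time; "q": joint angles; "dq": joint speeds; "tau": joint torques, N m; "position": TCP position; "eef_rot": TCP orientation; "ft_force": force on the tool from outside, world axes, zero at the start; "wrist_torque": the same for the moment, N m; "grip_width": opening from 0.0 (shut) to 1.0 (fully open).
Only numpy, scipy, OpenCV 4.12 (cv2) and the standard library are available. Lean on these libraries where they do the work, as an engineer would, in place of code of your own. Each camera call takes 0.05 s, during which the arm holds its last target.

TASK

Push the battery pack along the bench into the charging dock, between the two rails, until its back is fully home against the stop. It is heavy and would tip if pushed high: push only on its low base so that it slides flat, do not touch the tower or its handle, and do not lift it. Leave the two jars and the beaker around the dock where they stand.

Things in the scene. Friction and masses are not known exactly. Their poses are not given: they have to be found in the camera images.
- battery_pack: the loose grey battery pack, about 0.9 kg, on grippy rubber feet: a low base 100 deep (x) x 120 wide (y) x 40 mm high with a tall tower on its rear half. Origin: centre of the base's underside. +x is the rear, which goes to the dock; the base's upright front face (x = -50 mm) is to be pushed. Starts 95-140 mm short of home, up to 20 mm aside and 0.14 rad askew to the dock
- tower: the tall heavy upper part, fixed to the pack's base: 46 deep x 118 mm wide, from 40 to 125 mm above the bench, carry handle on top to 153 mm. Its front is at x = +4 mm of the pack, 54 mm behind the base's front face. Same origin and axes as the pack (centre of the base's underside). Not to be touched; pushed here the pack tips over
- dock: charging dock fixed to the bench: grey stop block 164 wide, 34 deep, 73 mm tall; two aluminium rails 24 mm high. Origin: on the bench, middle of the stop's face; +x = push direction, into the stop. Rails' inner faces at y = +-66 mm from the stop to x = -70 mm, then flaring to y = +-84 mm at x = -108 mm. Pack home: its origin at x = -50, y = 0 +-6 mm, same yaw
- amber_jar: bystander: brown screw-lid jar, 43 mm across, 55 mm tall, standing just outside the dock's right-hand rail (the robot's right); origin at the centre of its underside
- white_jar: bystander: white jar with a blue lid, 39 mm across, 62 mm tall, standing just outside the dock's left-hand rail; origin at the centre of its underside
- beaker: bystander: milky plastic beaker, 61 mm across, 88 mm tall, standing behind the dock's stop; origin at the centre of its underside

How it is judged:
At the end, for the whole second after the job is handed in: the battery pack stands flat, upright and still between the rails, its back within 6 mm of the dock's stop and square to it within 0.08 rad (x of battery_pack in the frame of dock between -0.056 and -0.044 m and y of battery_pack in the frame of dock between -0.012 and 0.012 m and angle between the x axis of battery_pack and the x axis of dock, either way round below 0.08 rad and angle between battery_pack's own z axis and vertical below 0.04 rad and height (world z) of battery_pack below 0.004 m and linear speed of battery_pack below 0.01 m/s); the robot touches nothing.
It fails at once if the battery pack tips more than 0.15 rad (angle between battery_pack's own z axis and vertical above 0.15 rad).
It fails at once if the battery pack is lifted (its underside more than 10 mm above the bench) (height (world z) of battery_pack above 0.01 m).
It fails at once if the robot presses on the tower or its handle with more than 1.5 N (contact force between any of the fingers, the arm and tower above 1.5 N).
It fails at once if a jar or the beaker is moved more than 15 mm, lifted or knocked over (distance of any of amber_jar, white_jar, beaker from where it was at the start of the episode above 0.015 m or angle between any of amber_jar, white_jar, beaker's own z axis and vertical above 0.3 rad).
It also fails if it takes over 38 s, if anything falls off the work surface, if the arm or the gripper's body presses on something with over 40 N, if the wrist force passes 120 N, or if a joint passes its speed limit or range.

## Working session

There is one attempt and no reset: what is moved stays moved. The work goes in short steps, Python scripts to look and compute and a shell command to move; the robot and the scene stay as the last step left them, time stands still between calls to the robot, and variables do not carry over. Pictures are saved under pics/ and viewed, and the job is handed in when it is done.

```bash
mkdir -p pics; ls; cat > h.py <<'E'
import numpy as np, cv2
from station import manip
def save(f,name): cv2.imwrite('pics/'+name, cv2.cvtColor(f['pixels'],cv2.COLOR_RGB2BGR))
def world(f,mask=None):
    d=f['range_z'];K=f['intrinsics'];E=np.array(f['extrinsics'])
    v,u=np.mgrid[:d.shape[0],:d.shape[1]]
    x=(u-K[0][2])/K[0][0]*d; y=(v-K[1][2])/K[1][1]*d
    P=np.stack([x,-y,-d,np.ones_like(d)],-1)@np.linalg.inv(E).T
    return P[...,:3], d>0
E
python3 - <<'E'
from h import *
o=manip.get_obs(); print({k:np.round(v,3).tolist() for k,v in o.items()})
for c in ['scene','side']:
    f=manip.grab_frame(c); save(f,c+'0.png'); np.savez('f_'+c+'.npz',**f)
    for n in ['battery_pack','tower','dock','amber_jar','white_jar','beaker']:
        print(c,n,[(np.round(r['conf'],2),np.round(r['at']).tolist()) for r in manip.place_of(n,c)][:2],[(np.round(r['conf'],2),np.round(r['extent']).tolist()) for r in manip.recognise(n,c)][:2])
print(manip.get_obs()['t'])
E
```

```text
pics
{'t': 0.0, 'q': [-1.465, 0.381, 1.298, -0.0, 1.464, -0.215], 'dq': [0.002, 0.001, 0.0, -0.0, 0.0, 0.002], 'tau': [0.0, -44.846, -23.128, -0.0, 0.005, -0.0], 'position': [0.173, -0.522, 0.208], 'eef_rot': [-0.001, 0.987, 0.16, 0.0], 'ft_force': [-0.143, -1.179, 0.179], 'wrist_torque': [0.012, 0.011, 0.027], 'grip_width': 0.999}
scene battery_pack [(np.float64(0.65), [334.0, 249.0])] [(np.float64(0.87), [289.0, 158.0, 381.0, 286.0])]
scene tower [(np.float64(0.72), [329.0, 245.0])] [(np.float64(0.67), [284.0, 158.0, 354.0, 247.0])]
scene dock [(np.float64(0.8), [239.0, 214.0])] [(np.float64(0.95), [189.0, 153.0, 288.0, 271.0])]
scene amber_jar [(np.float64(0.97), [291.0, 186.0])] [(np.float64(0.93), [281.0, 155.0, 301.0, 191.0])]
scene white_jar [(np.float64(0.64), [201.0, 261.0]), (np.float64(0.47), [330.0, 252.0])] [(np.float64(0.91), [187.0, 226.0, 214.0, 259.0])]
scene beaker [(np.float64(0.84), [205.0, 189.0])] [(np.float64(0.81), [186.0, 142.0, 223.0, 196.0])]
side battery_pack [(np.float64(0.93), [198.0, 228.0])] [(np.float64(0.64), [161.0, 211.0, 229.0, 246.0])]
side tower [(np.float64(0.67), [194.0, 232.0])] [(np.float64(0.88), [191.0, 210.0, 221.0, 222.0])]
side dock [(np.float64(0.65), [292.0, 228.0])] [(np.float64(0.95), [229.0, 206.0, 322.0, 253.0])]
side amber_jar [(np.float64(0.8), [279.0, 260.0])] [(np.float64(0.59), [266.0, 224.0, 293.0, 268.0])]
side white_jar [] []
side beaker [(np.float64(0.96), [341.0, 231.0])] [(np.float64(0.92), [328.0, 204.0, 369.0, 239.0])]
1.3
```

View pics/scene0.png

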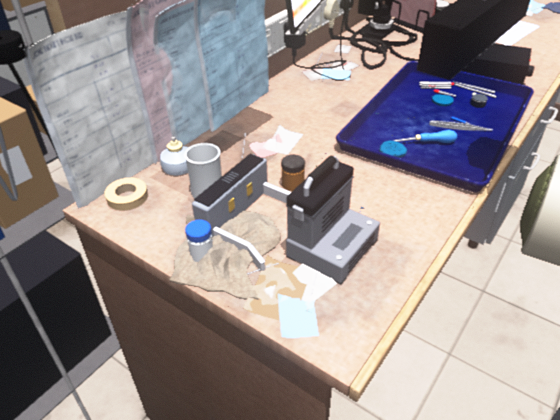

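View pics/side0.png

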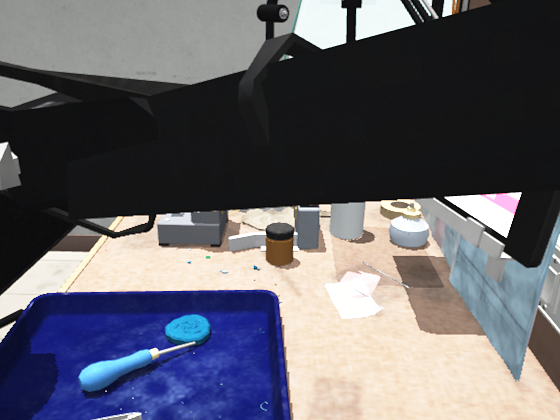

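```bash
python3 - <<'E'
import numpy as np
from h import world
P=[]
for c in ['scene','side']:
    f=dict(np.load(f'f_{c}.npz')); E=f['extrinsics']; print(c,'cam',np.linalg.inv(E)[:3,3].round(3), f['intrinsics'][0,0])
    W,ok=world(f)
    pts={'scene':dict(pack=(334,249),dock=(239,214),amber=(291,160),white=(201,230),beaker=(205,150)),'side':dict(pack=(175,232),dock=(292,226),amber=(279,226),beaker=(345,210))}[c]
    for k,(u,v) in pts.items(): print(k,W[v,u].round(3))
E
```

```text
scene cam [0.258 0.653 0.575] 503.77577973297383
pack [0.508 0.184 0.04 ]
dock [0.7   0.176 0.006]
amber [0.678 0.051 0.055]
white [0.68  0.283 0.062]
beaker [0.805 0.135 0.074]
side cam [ 0.682 -0.654  0.365] 512.769055941005
pack [0.509 0.086 0.025]
dock [0.694 0.053 0.055]
amber [0.674 0.052 0.055]
beaker [0.781 0.128 0.053]
```

```bash
python3 - <<'E'
import numpy as np,cv2
from h import world
im=np.full((600,800,3),255,np.uint8)
allp=[]
for c in ['scene','side']:
    f=dict(np.load(f'f_{c}.npz')); W,ok=world(f); p=W[ok]; 
    p=p[(p[:,0]>.4)&(p[:,0]<.9)&(p[:,1]>0)&(p[:,1]<.35)&(p[:,2]>-.02)&(p[:,2]<.2)]
    print(c,len(p), np.median(p[(p[:,2]<.012)][:,2]))
    allp.append(p)
    for x,y,z in p:
        if z<.012: continue
        col=(200,200,0) if z<.03 else (0,160,0) if z<.036 else (0,0,255) if z<.046 else (200,0,200) if z<.068 else (255,0,0) if z<.08 else (120,120,120)
        cv2.circle(im,(int((x-.4)*1600),int(590-(y)*1600)),1,col,-1)
np.savez('pts.npz',a=allp[0],b=allp[1])
cv2.imwrite('pics/top0.png',im)
E
```

```text
scene 47662 -0.0004434275944371624
side 20280 -0.0007958163314888411
```

View pics/top0.png

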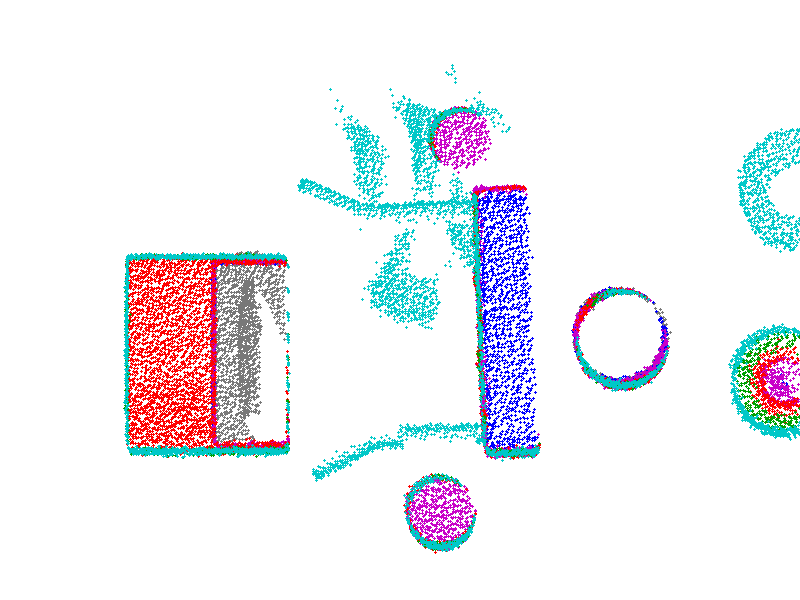

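```bash
python3 - <<'E'
import numpy as np,cv2
d=np.load('pts.npz')
p=np.vstack([d['a'],d['b']])
def line(q,axis):
    # fit robust; axis 0: x=f(y)
    vx,vy,x0,y0=cv2.fitLine(q[:,:2].astype(np.float32),cv2.DIST_HUBER,0,0.001,0.001).ravel()
    return x0,y0,np.arctan2(vy,vx),len(q)
def sel(s,x0,x1,y0,y1,z0,z1):
    m=(s[:,0]>x0)&(s[:,0]<x1)&(s[:,1]>y0)&(s[:,1]<y1)&(s[:,2]>z0)&(s[:,2]<z1);return s[m]
for n in 'ab':
    s=d[n]
    for nm,b in dict(packR=(.485,.575,.08,.095,.006,.034),packL=(.485,.575,.2,.215,.006,.034),front=(.47,.49,.095,.2,.006,.034),towF=(.525,.54,.1,.195,.05,.12),
      stopface=(.685,.71,.1,.24,.03,.068),stopR=(.71,.74,.08,.09,.01,.068),stopL=(.695,.73,.24,.256,.01,.068),
      railL=(.63,.685,.235,.25,.018,.03),railR=(.65,.7,.09,.11,.018,.03)).items():
        q=sel(s,*b)
        if len(q)>20: x,y,a,k=line(q,0); print(n,nm,np.round([x,y,a,k],4), 'std',q.std(0).round(4))
    q=sel(s,.62,.69,.155,.232,.004,.1); print('cloth',len(q),q[:,2].max() if len(q) else 0, np.percentile(q[:,2],[50,90]) if len(q) else '')
q=sel(d['a'],.47,.533,.08,.215,.036,.046); 
(c,wh,ang)=cv2.minAreaRect(q[:,:2].astype(np.float32)); print('basetop',c,wh,ang)
q=sel(d['a'],.69,.745,.08,.26,.068,.08); print('stop',cv2.minAreaRect(q[:,:2].astype(np.float32)))
E
```

```text
a packL [ 5.286e-01  2.084e-01 -2.300e-03  6.580e+02] std [0.026  0.0009 0.0081]
a front [ 4.7930e-01  1.4990e-01 -1.5706e+00  3.5600e+02] std [0.0005 0.0306 0.0077]
a towF [ 5.3340e-01  1.4900e-01 -1.5703e+00  1.0960e+03] std [0.0005 0.0274 0.0201]
a stopface [ 6.9960e-01  1.7430e-01 -1.5314e+00  1.0300e+03] std [0.0019 0.0404 0.0112]
a stopL [7.103e-01 2.496e-01 1.892e-01 2.950e+02] std [0.0108 0.0034 0.0134]
a railL [6.696e-01 2.406e-01 6.770e-02 1.550e+02] std [0.0159 0.0021 0.0018]
a railR [6.721e-01 9.970e-02 4.380e-02 1.240e+02] std [0.0142 0.0025 0.0019]
cloth 1108 0.021544449789330122 [0.0102458  0.01680174]
b packR [ 5.299e-01  8.670e-02 -1.300e-03  8.870e+02] std [0.0258 0.0012 0.0081]
b stopface [ 0.7017  0.1283 -1.524  48.    ] std [0.0012 0.023  0.0087]
b stopR [7.233e-01 8.590e-02 4.720e-02 5.740e+02] std [0.0077 0.0014 0.0168]
cloth 619 0.020803898099992224 [0.01009569 0.01630841]
basetop (0.505934476852417, 0.14949458837509155) (0.12114893645048141, 0.05411107465624809) 89.95394134521484
stop ((0.7165518999099731, 0.16993629932403564), (0.03511162847280502, 0.16375069320201874), 2.317046880722046)
```

```bash
python3 - <<'E'
import numpy as np,cv2
from h import world
f=dict(np.load('f_scene.npz')); W,ok=world(f)
for u,v in [(480,40),(510,65),(430,60),(375,15),(548,200),(300,40),(440,130),(350,20)]: print((u,v),W[v,u].round(3))
p=W[ok]; m=(p[:,0]>.05)&(p[:,0]<.6)&(p[:,1]<.1)&(p[:,1]>-.6)&(p[:,2]>.06)&(p[:,2]<.5); print(m.sum())
q=p[m]; 
import collections
print(collections.Counter(map(tuple,(q[:, :2]//.1/10).round(1).tolist())))
E
```

```text
(480, 40) [ 0.471 -0.198  0.236]
(510, 65) [ 0.476 -0.537  0.06 ]
(430, 60) [ 0.514 -0.098  0.228]
(375, 15) [ 0.892 -0.673  0.051]
(548, 200) [0.275 0.083 0.176]
(300, 40) [ 0.913 -0.323  0.093]
(440, 130) [ 0.526 -0.278  0.001]
(350, 20) [ 0.97  -0.672  0.022]
9327
Counter({(0.2, 0.0): 3013, (0.4, -0.2): 1459, (0.5, -0.1): 996, (0.4, -0.3): 990, (0.4, -0.1): 854, (0.5, -0.2): 508, (0.4, -0.4): 468, (0.4, -0.6): 349, (0.5, -0.6): 326, (0.4, -0.5): 123, (0.5, 0.0): 112, (0.5, -0.3): 91, (0.3, 0.0): 29, (0.2, -0.1): 9})
```

```bash
python3 - <<'E'
import numpy as np,cv2
from h import world
f=dict(np.load('f_scene.npz')); W,ok=world(f)
im=f['pixels'][:260,380:560]; cv2.imwrite('pics/c1.png',cv2.resize(np.clip(im[...,::-1].astype(float)*1.8+30,0,255).astype(np.uint8),None,fx=2.3,fy=2.3))
q=W[:100,420:560].reshape(-1,3); q=q[q[:,2]>.08]; print(q.min(0),q.max(0))
q=W[110:250,525:560]; print(q[::20,::8].round(2).tolist())
g=dict(np.load('f_side.npz')); W,ok=world(g)
for u,v in [(20,140),(100,110),(100,200),(150,150),(250,90),(300,150),(400,100),(500,100),(540,220),(400,30),(270,10),(470,160)]: print((u,v),W[v,u].round(3),ok[v,u])
cv2.imwrite('pics/c2.png',np.clip(g['pixels'][...,::-1].astype(float)*2+50,0,255).astype(np.uint8))
E
```

```text
[ 0.25805646 -0.77800328  0.08043267] [0.80053525 0.65333415 0.57511448]
[[[0.41, -0.47, -0.0], [0.39, -0.48, -0.0], [0.38, -0.49, -0.0], [0.41, -1.08, -0.29], [0.39, -1.04, -0.27]], [[0.38, -0.38, -0.0], [0.41, -0.83, -0.25], [0.42, -1.07, -0.37], [0.45, -1.83, -0.77], [0.42, -1.84, -0.76]], [[0.42, -0.83, -0.31], [0.41, -1.05, -0.44], [0.44, -1.61, -0.76], [0.41, -1.63, -0.76], [0.38, -1.65, -0.76]], [[0.42, -1.04, -0.52], [0.42, -1.44, -0.77], [0.39, -1.45, -0.76], [0.29, 0.03, 0.18], [0.28, 0.05, 0.2]], [[0.41, -1.27, -0.76], [0.3, 0.05, 0.16], [0.29, 0.06, 0.17], [0.28, 0.07, 0.18], [0.27, 0.07, 0.19]], [[0.3, 0.06, 0.14], [0.29, 0.08, 0.15], [0.28, 0.09, 0.17], [0.27, 0.09, 0.17], [0.26, 0.09, 0.17]], [[0.29, 0.08, 0.12], [0.28, 0.1, 0.14], [0.27, 0.1, 0.14], [0.26, 0.1, 0.15], [0.25, 0.1, 0.15]]]
(20, 140) [ 0.588 -0.479  0.319] True
(100, 110) [ 0.63  -0.512  0.336] True
(100, 200) [ 0.627 -0.514  0.31 ] True
(150, 150) [ 0.647 -0.526  0.329] True
(250, 90) [ 0.674 -0.551  0.349] True
(300, 150) [ 0.685 -0.557  0.339] True
(400, 100) [ 0.701 -0.567  0.35 ] True
(500, 100) [ 0.713 -0.578  0.352] True
(540, 220) [ 0.857 -0.328  0.23 ] True
(400, 30) [ 0.7   -0.564  0.361] True
(270, 10) [0.633 0.769 0.349] True
(470, 160) [ 0.71  -0.578  0.343] True
```

View pics/c1.png

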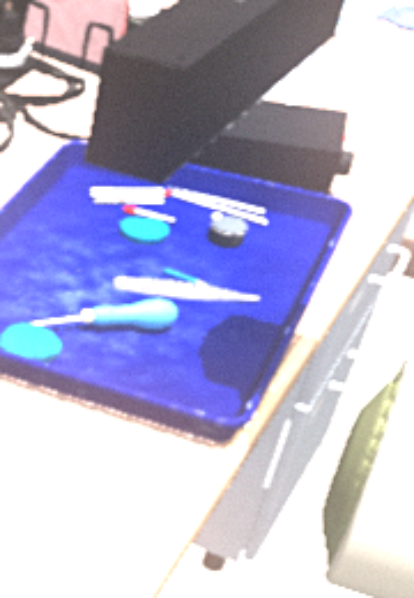

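View pics/c2.png

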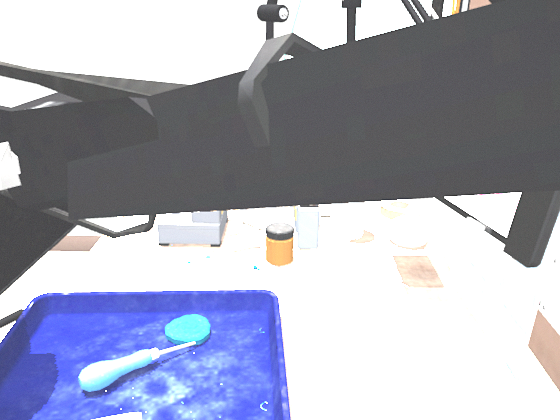

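```bash
python3 - <<'E'
import numpy as np,cv2
from h import world
f=dict(np.load('f_scene.npz')); W,ok=world(f)
for v in range(0,90,10): print(v,[tuple(W[v,u].round(2)) for u in range(430,550,17)])
print(np.isnan(f['range_z']).any(), (f['range_z'][:100,400:]==0).sum())
q=W[ok];q=q[(q[:,2]>.05)&(q[:,2]<1)&(q[:,0]>0)&(q[:,0]<1)&(q[:,1]<.05)&(q[:,1]>-1)]
im=np.full((600,800,3),255,np.uint8)
for x,y,z in q: cv2.circle(im,(int(x*600+20),int(20-y*560)),1,(int(255*min(z/.5,1)),0,int(255*(1-min(z/.5,1)))),-1)
cv2.imwrite('pics/t1.png',im)
E
```

```text
0 [(np.float64(0.77), np.float64(-0.76), np.float64(0.09)), (np.float64(0.82), np.float64(-1.05), np.float64(-0.0)), (np.float64(0.52), np.float64(-0.22), np.float64(0.29)), (np.float64(0.49), np.float64(-0.24), np.float64(0.29)), (np.float64(0.47), np.float64(-0.25), np.float64(0.29)), (np.float64(0.46), np.float64(-0.34), np.float64(0.26)), (np.float64(0.59), np.float64(-1.18), np.float64(0.01)), (np.float64(0.55), np.float64(-1.24), np.float64(-0.0))]
10 [(np.float64(0.77), np.float64(-0.76), np.float64(0.06)), (np.float64(0.52), np.float64(-0.16), np.float64(0.29)), (np.float64(0.5), np.float64(-0.18), np.float64(0.29)), (np.float64(0.48), np.float64(-0.19), np.float64(0.29)), (np.float64(0.47), np.float64(-0.25), np.float64(0.27)), (np.float64(0.46), np.float64(-0.36), np.float64(0.24)), (np.float64(0.57), np.float64(-1.11), np.float64(-0.0)), (np.float64(0.52), np.float64(-1.14), np.float64(-0.0))]
20 [(np.float64(0.53), np.float64(-0.11), np.float64(0.29)), (np.float64(0.51), np.float64(-0.12), np.float64(0.29)), (np.float64(0.49), np.float64(-0.13), np.float64(0.29)), (np.flo
[... 2323 characters left out ...]
(0.04)), (np.float64(0.5), np.float64(-0.53), np.float64(0.04)), (np.float64(0.46), np.float64(-0.54), np.float64(0.05)), (np.float64(0.43), np.float64(-0.57), np.float64(0.05)), (np.float64(0.41), np.float64(-0.71), np.float64(-0.0))]
80 [(np.float64(0.64), np.float64(-0.48), np.float64(0.0)), (np.float64(0.6), np.float64(-0.5), np.float64(0.01)), (np.float64(0.56), np.float64(-0.51), np.float64(0.01)), (np.float64(0.52), np.float64(-0.51), np.float64(0.02)), (np.float64(0.49), np.float64(-0.51), np.float64(0.03)), (np.float64(0.46), np.float64(-0.54), np.float64(0.03)), (np.float64(0.43), np.float64(-0.62), np.float64(-0.0)), (np.float64(0.4), np.float64(-0.65), np.float64(-0.0))]
False 57
```

View pics/t1.png

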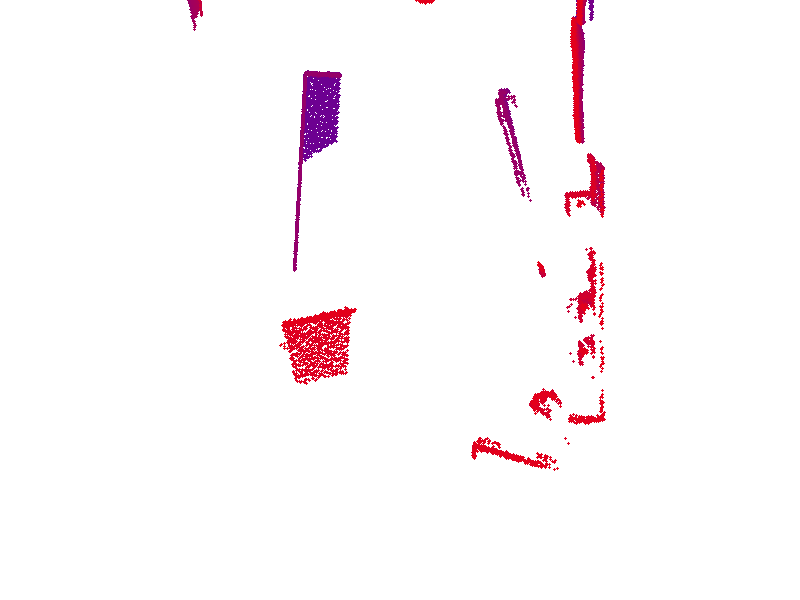

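```bash
python3 - <<'E'
from h import *
f=manip.grab_frame('wrist'); save(f,'w0.png'); E=f['extrinsics']; print(np.linalg.inv(E).round(3).tolist())
f=dict(np.load('f_scene.npz')); W,ok=world(f)
cv2.imwrite('pics/c3.png',cv2.resize(f['pixels'][120:340,480:560][...,::-1],None,fx=2.5,fy=2.5))
q=W[120:340,480:560][ok[120:340,480:560]]; q=q[(q[:,2]>.03)]; print(len(q),q.min(0),q.max(0), np.linalg.norm(q[:,:2],axis=1).min(),np.linalg.norm(q[:,:2],axis=1).max())
E
```

```text
[[0.316, 0.902, 0.296, 0.249], [-0.949, 0.3, 0.098, -0.497], [-0.0, -0.311, 0.95, 0.375], [0.0, 0.0, 0.0, 1.0]]
3208 [ 0.23368118 -0.32906968  0.03008134] [0.39693022 0.10272625 0.2003458 ] 0.24705705707261486 0.5155971829116198
```

View pics/w0.png

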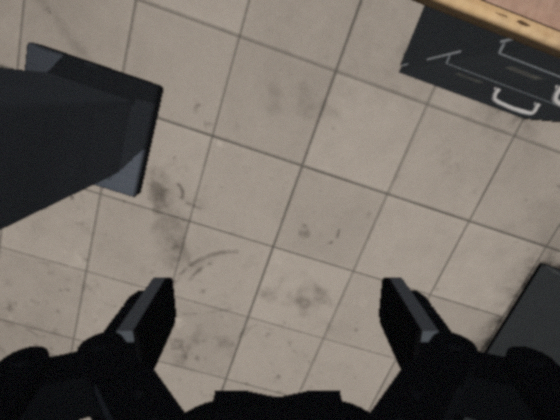

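View pics/c3.png

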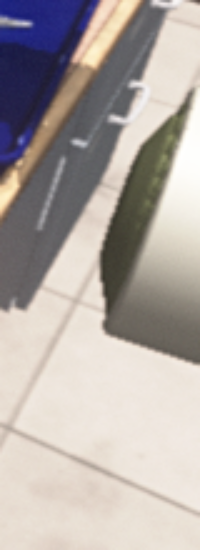

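```bash
python3 -m handwheel '{"linear":[[3.5,-3,-3],[7,-6,-6],[11,-9,-9],[15,-13,-12],[19,-17,-12]],"delta_rot":[[0,0,0.06],[0,0,0.12],[0,0,0.2],[0,0,0.26],[0,0,0.32]],"jaw":[1,0.8,0.75,0.75,0.75]}'; python3 - <<'E'
from h import *
o=manip.get_obs(); print({k:np.round(v,3).tolist() for k,v in o.items()})
f=manip.grab_frame('wrist'); save(f,'w1.png');f=manip.grab_frame('scene'); save(f,'s1.png');f=manip.grab_frame('side'); save(f,'d1.png')
E
```

```text
t: 1.85
position: [0.2846, -0.3316, 0.3244]
eef_rot: [0.002, 1.0, -0.001, 0.001]
ft_force: [2.0, -0.3, -0.3]
grip_width: 0.749
{'t': 1.85, 'q': [-1.134, 0.11, 1.339, 0.0, 1.689, 0.439], 'dq': [0.883, -0.417, 0.31, 0.008, 0.133, 1.469], 'tau': [-7.643, -29.628, -25.63, -0.211, 0.194, -2.088], 'position': [0.285, -0.332, 0.324], 'eef_rot': [0.002, 1.0, -0.001, 0.001], 'ft_force': [2.016, -0.314, -0.29], 'wrist_torque': [0.016, -0.054, -0.011], 'grip_width': 0.749}
```

View pics/w1.png

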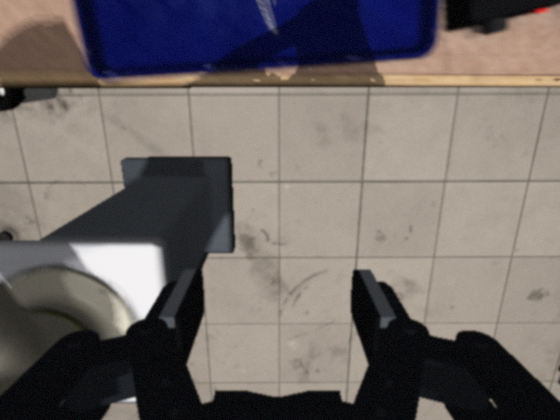

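View pics/s1.png

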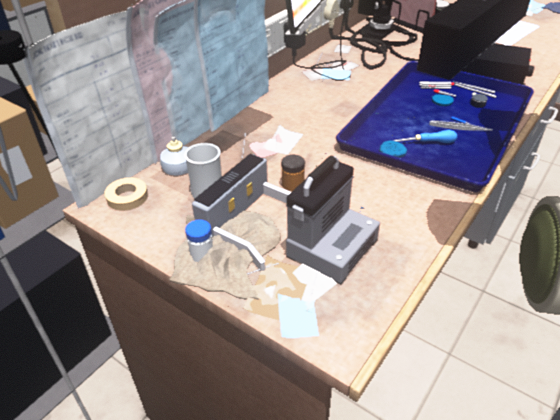

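View pics/d1.png

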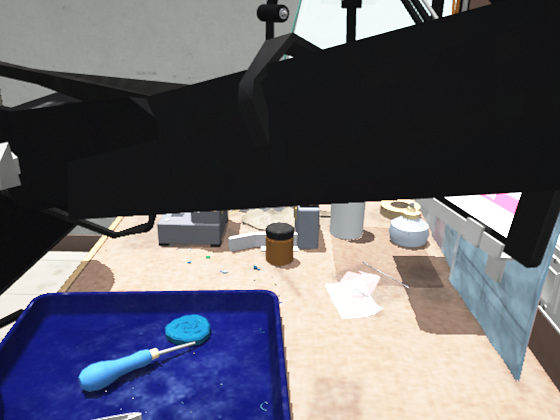

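```bash
python3 -m handwheel '{"linear":[[2,-4,0],[4,-8.5,0],[6,-13,0],[7,-17.5,0],[8,-22,0]],"delta_rot":[[0,0,0],[0,0,0],[0,0,0],[0,0,0],[0,0,0]],"jaw":[0.75,0.75,0.75,0.75,0.75]}'; python3 -m handwheel '{"linear":[[1,-4.5,1],[2,-9,3],[2.5,-13.5,6],[2.5,-18,10],[2.5,-22.5,13]],"delta_rot":[[0,0,0],[0,0,0],[0,0,0],[0,0,0],[0,0,0]],"jaw":[0.75,0.75,0.75,0.75,0.75]}'; python3 -m handwheel '{"linear":[[0,0,0],[0,0,0]],"delta_rot":[[0,0,0],[0,0,0]],"jaw":[0.75,0.75]}'
```

```text
t: 2.5
position: [0.3639, -0.1115, 0.3218]
eef_rot: [-0.0, 1.0, -0.0, -0.0]
ft_force: [0.7, -0.4, -0.3]
grip_width: 0.752
t: 3.0
position: [0.3885, 0.0982, 0.2013]
eef_rot: [0.0, 1.0, 0.0, -0.0]
ft_force: [1.5, -0.6, -0.0]
grip_width: 0.75
t: 3.2
position: [0.3888, 0.0972, 0.2026]
eef_rot: [0.0, 1.0, 0.001, -0.001]
ft_force: [-0.8, -0.2, 0.2]
grip_width: 0.752
```

```bash
python3 -m handwheel '{"linear":[[0.5,-2,3],[1,-4,6],[1.5,-5.1,9],[2,-5.1,12],[2,-5.1,13]],"delta_rot":[[0,0.05,0],[0,0.1,0],[0,0.15,0],[0,0.2,0],[0,0.2,0]],"jaw":[0.75,0.75,0.75,0.75,0.75]}'; python3 -m handwheel '{"linear":[[0,0,0],[0,0,0]],"delta_rot":[[0,0,0],[0,0,0]],"jaw":[0.75,0.75]}'
python3 - <<'E'
from h import *
for c in ['scene','wrist']:
    f=manip.grab_frame(c); save(f,c+'2.png'); np.savez('f2_'+c+'.npz',**f)
    W,ok=world(f); p=W[ok]; q=p[(p[:,0]>.33)&(p[:,0]<.47)&(p[:,1]>.05)&(p[:,1]<.25)&(p[:,2]>.02)&(p[:,2]<.2)]
    print(c,len(q)); 
    if len(q): print(q.min(0),q.max(0))
E
```

```text
t: 3.7
position: [0.4081, 0.1469, 0.0715]
eef_rot: [0.0, 0.995, -0.0, 0.099]
ft_force: [0.6, -0.8, 0.6]
grip_width: 0.751
t: 3.9
position: [0.4099, 0.1474, 0.074]
eef_rot: [0.0, 0.995, -0.001, 0.101]
ft_force: [-1.1, 0.5, -0.4]
grip_width: 0.753
scene 1411
[0.3644169  0.11419539 0.09987649] [0.41342565 0.21799437 0.19995649]
wrist 38661
[0.38099045 0.08100126 0.10244678] [0.41411941 0.21373917 0.18755404]
```

View pics/scene2.png

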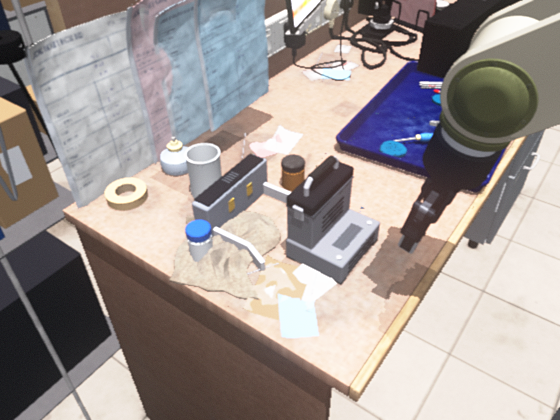

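View pics/wrist2.png

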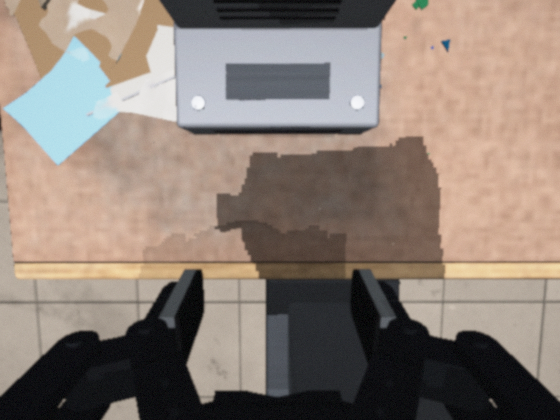

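```bash
python3 - <<'E'
from h import world
import numpy as np
f=dict(np.load('f2_scene.npz'));W,ok=world(f)
for u,v in [(410,245),(408,240),(412,238),(405,243),(420,225),(430,205)]: print((u,v),W[v,u].round(3))
f=dict(np.load('f2_wrist.npz'));W,ok=world(f)
for u,v in [(195,275),(185,275),(190,300),(200,290),(165,320),(360,275),(365,300),(352,290),(350,276)]: print((u,v),W[v,u].round(4))
for u,v in [(280,60),(280,115),(200,120),(360,120),(280,200)]: print((u,v),W[v,u].round(4))
E
```

```text
(410, 245) [0.395 0.194 0.121]
(408, 240) [0.399 0.194 0.127]
(412, 238) [0.39  0.211 0.15 ]
(405, 243) [0.402 0.195 0.122]
(420, 225) [0.383 0.213 0.176]
(430, 205) [0.379 0.206 0.203]
(195, 275) [0.4129 0.1799 0.1151]
(185, 275) [0.4129 0.1839 0.115 ]
(190, 300) [0.4073 0.1789 0.1277]
(200, 290) [0.4052 0.179  0.1107]
(165, 320) [0.4062 0.1834 0.1427]
(360, 275) [0.4128 0.114  0.1149]
(365, 300) [0.4071 0.1149 0.1271]
(352, 290) [0.4034 0.115  0.1055]
(350, 276) [ 3.773e-01  9.360e-02 -3.000e-04]
(280, 60) [0.5172 0.1454 0.0405]
(280, 115) [0.4864 0.1454 0.0408]
(200, 120) [0.4836 0.1921 0.0405]
(360, 120) [0.4835 0.0987 0.0411]
(280, 200) [ 0.4332  0.145  -0.0008]
```

```bash
python3 -m handwheel '{"linear":[[-0.6,0,2.9],[-1.2,0,5.9],[-1.2,0,5.9],[-1.2,0,5.9]],"delta_rot":[[0,0,0],[0,0,0],[0,0,0],[0,0,0]],"jaw":[0.75,0.75,0.75,0.75]}'
python3 - <<'E'
from h import *
print(manip.get_obs()['position'])
for c in ['scene','wrist']:
    f=manip.grab_frame(c); save(f,c+'3.png'); np.savez('f3_'+c+'.npz',**f)
    W,ok=world(f); p=W[ok]; q=p[(p[:,0]>.385)&(p[:,0]<.47)&(p[:,1]>.05)&(p[:,1]<.25)&(p[:,2]>.01)&(p[:,2]<.2)]
    print(c,len(q)); 
    if len(q): print(q.min(0),q.max(0), q[np.argsort(q[:,2])[:200:20]].round(3).tolist())
E
```

```text
t: 4.4
position: [0.409, 0.1483, 0.0137]
eef_rot: [-0.0, 0.995, 0.0, 0.1]
ft_force: [0.2, -0.3, -0.3]
grip_width: 0.746
[0.40901049 0.14832158 0.01374174]
scene 1218
[0.38501141 0.11497523 0.03910592] [0.41326121 0.21916892 0.19995581] [[0.399, 0.186, 0.039], [0.39, 0.188, 0.048], [0.392, 0.189, 0.052], [0.404, 0.195, 0.054], [0.398, 0.118, 0.055], [0.392, 0.118, 0.057], [0.393, 0.196, 0.06], [0.395, 0.195, 0.062], [0.393, 0.195, 0.065], [0.388, 0.116, 0.07]]
wrist 37546
[0.38500164 0.08175168 0.04214058] [0.41375906 0.21365373 0.12760277] [[0.4, 0.18, 0.042], [0.399, 0.116, 0.043], [0.401, 0.116, 0.044], [0.405, 0.116, 0.045], [0.392, 0.18, 0.045], [0.396, 0.18, 0.046], [0.405, 0.116, 0.046], [0.396, 0.116, 0.046], [0.393, 0.18, 0.047], [0.41, 0.116, 0.047]]
```

View pics/scene3.png

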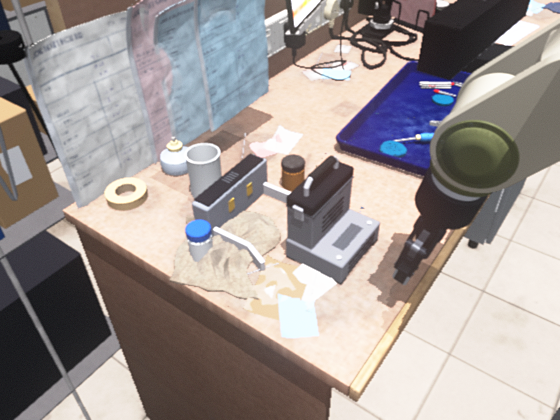

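```bash
python3 -m handwheel '{"linear":[[-0.1,0,0.5],[-0.2,0,1]],"delta_rot":[[0,0,0],[0,0,0]],"jaw":[0.75,0.75]}'; python3 -m handwheel '{"linear":[[-0.05,0,0.25],[-0.1,0,0.5]],"delta_rot":[[0,0,0],[0,0,0]],"jaw":[0.75,0.75]}'
python3 - <<'E'
from h import *
o=manip.get_obs();print(o['position'],o['ft_force'])
E
```

```text
t: 4.7
position: [0.409, 0.1485, 0.0033]
eef_rot: [-0.0, 0.995, 0.0, 0.101]
ft_force: [-1.1, -0.2, -1.3]
grip_width: 0.745
t: 4.9
position: [0.4084, 0.1485, -0.0026]
eef_rot: [-0.0, 0.995, 0.0, 0.1]
ft_force: [-0.6, 0.3, -0.4]
grip_width: 0.75
[ 0.40842649  0.14847769 -0.00258884] [-0.56262966  0.29072594 -0.35369199]
```

```bash
python3 -m handwheel '{"linear":[[-0.05,0,0.25],[-0.1,0,0.5],[-0.1,0,0.5]],"delta_rot":[[0,0,0],[0,0,0],[0,0,0]],"jaw":[0.75,0.75,0.75]}'
python3 - <<'E'
from h import *
o=manip.get_obs();print(o['position'],o['ft_force'])
for c in ['scene','wrist']:
    f=manip.grab_frame(c); save(f,c+'4.png'); 
    W,ok=world(f); p=W[ok]; q=p[(p[:,0]>.385)&(p[:,0]<.47)&(p[:,1]>.05)&(p[:,1]<.25)&(p[:,2]>.006)&(p[:,2]<.2)]
    print(c,len(q)); 
    if len(q): print(q.min(0),q.max(0), q[np.argsort(q[:,2])[:200:20]].round(3).tolist())
E
```

```text
t: 5.2
position: [0.4083, 0.1484, -0.0078]
eef_rot: [-0.0, 0.995, 0.0, 0.1]
ft_force: [0.6, -0.1, -0.2]
grip_width: 0.745
[ 0.408317    0.1484451  -0.00780815] [ 0.58072046 -0.05430562 -0.22957022]
scene 1344
[0.38500122 0.11537586 0.01820524] [0.41294096 0.21942274 0.19500097] [[0.396, 0.187, 0.018], [0.391, 0.188, 0.026], [0.393, 0.195, 0.03], [0.399, 0.192, 0.032], [0.4, 0.196, 0.033], [0.403, 0.195, 0.036], [0.398, 0.194, 0.039], [0.398, 0.196, 0.042], [0.392, 0.196, 0.046], [0.396, 0.213, 0.07]]
wrist 37237
[0.38500156 0.08170446 0.01998843] [0.41279183 0.21466593 0.10577063] [[0.398, 0.115, 0.02], [0.399, 0.18, 0.022], [0.407, 0.18, 0.022], [0.407, 0.116, 0.023], [0.394, 0.116, 0.023], [0.397, 0.116, 0.024], [0.392, 0.18, 0.024], [0.403, 0.18, 0.025], [0.404, 0.116, 0.025], [0.408, 0.116, 0.025]]
```

View pics/wrist4.png

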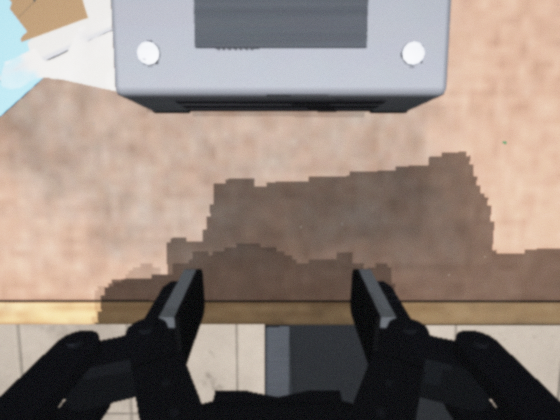

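```bash
python3 -m handwheel '{"linear":[[-0.15,0,0.8],[1.3,0,1.1],[2.8,0,1.4],[4.3,0,1.7],[5.8,0,2.0]],"delta_rot":[[0,0,0],[0,0,0],[0,0,0],[0,0,0],[0,0,0]],"jaw":[0.75,0.75,0.75,0.75,0.75]}'; python3 -m handwheel '{"linear":[[0,0,0],[0,0,0]],"delta_rot":[[0,0,0],[0,0,0]],"jaw":[0.75,0.75]}'
python3 - <<'E'
from h import *
o=manip.get_obs();print(o['position'],o['ft_force'])
for c in ['scene','wrist']:
    f=manip.grab_frame(c); save(f,c+'5.png')
E
```

```text
t: 5.8
position: [0.4698, 0.1485, -0.0161]
eef_rot: [-0.0, 0.995, 0.0, 0.1]
ft_force: [0.1, -0.2, -0.3]
grip_width: 0.752
t: 6.0
position: [0.4685, 0.1485, -0.0161]
eef_rot: [0.0, 0.995, 0.0, 0.099]
ft_force: [-0.2, -0.6, -0.4]
grip_width: 0.745
[ 0.46846801  0.14846705 -0.01609501] [-0.2266118  -0.64944619 -0.35432191]
```

View pics/wrist5.png

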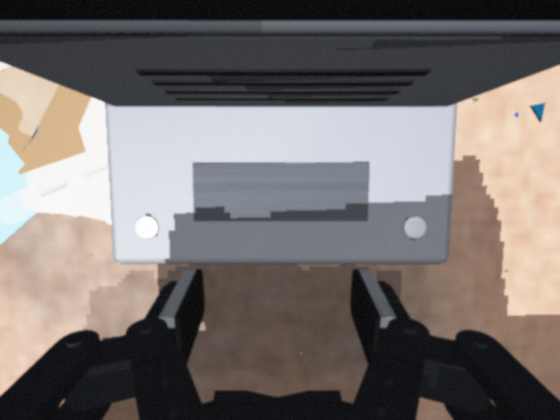

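View pics/scene5.png

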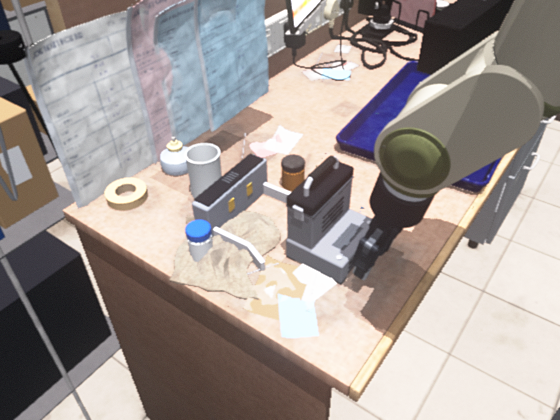

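```bash
python3 -m handwheel '{"linear":[[0,0,0],[0,0,0],[0,0,0]],"delta_rot":[[0,0.1,0],[0,0.1,0],[0,0.1,0]],"jaw":[0.75,0.75,0.75]}'
python3 - <<'E'
from h import *
o=manip.get_obs();print(o['position'],o['ft_force'],o['eef_rot'])
f=manip.grab_frame('wrist'); save(f,'wrist6.png'); print(np.linalg.inv(f['extrinsics'])[:3,3])
W,ok=world(f); p=W[ok]; q=p[(p[:,0]>.44)&(p[:,0]<.478)&(p[:,1]>.05)&(p[:,1]<.25)&(p[:,2]>.005)&(p[:,2]<.1)]
print(q.min(0),q.max(0))
E
```

```text
t: 6.4
position: [0.4686, 0.1486, -0.0156]
eef_rot: [0.0, 0.989, 0.0, 0.148]
ft_force: [-0.2, -0.7, 0.2]
grip_width: 0.749
[ 0.46861808  0.14855467 -0.01562541] [-0.20641366 -0.65694732  0.16926087] [2.24818590e-06 9.88980184e-01 4.99773080e-04 1.48047108e-01]
[0.49614339 0.14822673 0.16647541]
[0.44000109 0.08172899 0.00502387] [0.47505666 0.23197206 0.09694761]
```

View pics/wrist6.png

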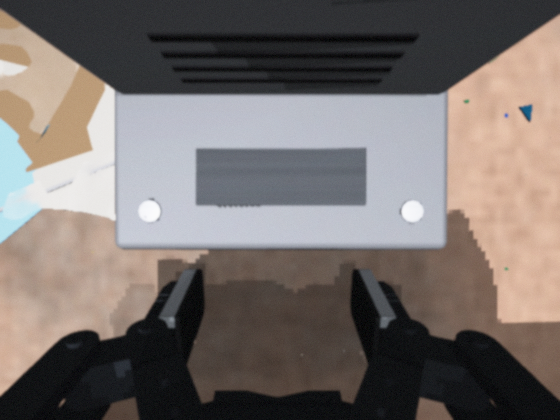

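```bash
python3 -m handwheel '{"linear":[[0.3,0,0.09],[0.6,0,0.18],[0.9,0,0.28],[1.2,0,0.37],[1.5,0,0.46]],"delta_rot":[[0,0,0],[0,0,0],[0,0,0],[0,0,0],[0,0,0]],"jaw":[0.75,0.75,0.75,0.75,0.75]}'
python3 - <<'E'
from h import *
o=manip.get_obs();print(o['position'],o['ft_force'],o['wrist_torque'])
E
```

```text
t: 6.95
position: [0.4799, 0.1484, -0.0168]
eef_rot: [0.0, 0.99, 0.001, 0.144]
ft_force: [-23.4, -0.5, 15.3]
grip_width: 0.75
[ 0.47988705  0.14842766 -0.01678345] [-23.44468949  -0.54190578  15.29966586] [-0.07562583  2.64383601 -0.11251163]
```

```bash
cat >> h.py <<'E'
def rep(tag):
    o=manip.get_obs();print('t',o['t'],o['position'].round(4) if hasattr(o['position'],'round') else o['position'],np.round(o['ft_force'],1),np.round(o['wrist_torque'],2))
    f=manip.grab_frame('scene'); save(f,tag+'.png'); W,ok=world(f); s=W[ok]
    s=s[(s[:,0]>.45)&(s[:,0]<.8)&(s[:,1]>.05)&(s[:,1]<.28)]
    # tower left face / tower front plane / base left face
    q=s[(s[:,2]>.05)&(s[:,2]<.115)&(s[:,0]<.695)]
    r=cv2.minAreaRect(q[:,:2].astype(np.float32)); 
    b=s[(s[:,2]>.037)&(s[:,2]<.044)&(s[:,0]<.69)&(s[:,1]<.245)]
    # left side face of the base: fit
    yl=np.percentile(b[:,1],98) if len(b) else 0
    L=s[(s[:,2]>.026)&(s[:,2]<.037)&(abs(s[:,1]-yl)<.008)&(s[:,0]<.69)]
    vx,vy,x0,y0=cv2.fitLine(L[:,:2].astype(np.float32),cv2.DIST_HUBER,0,.001,.001).ravel()
    print('Lface yaw %.4f at (%.4f,%.4f) n=%d x %.4f..%.4f'%(np.arctan2(vy,vx)if vx>0 else np.arctan2(-vy,-vx),x0,y0,len(L),np.percentile(L[:,0],1),np.percentile(L[:,0],99)))
    t=s[(s[:,2]>.05)&(s[:,2]<.115)&(s[:,0]<.695)]
    Lt=t[t[:,1]>np.percentile(t[:,1],99)-.006]; print('towerL x %.4f..%.4f y %.4f'%(np.percentile(Lt[:,0],1),np.percentile(Lt[:,0],99),np.median(Lt[:,1])), 'basetop z',np.median(b[:,2]).round(4), np.ptp(b[:,2]).round(4))
    w=manip.grab_frame('wrist'); save(w,tag+'w.png')
E
python3 -c "from h import *; rep('p1')"
```

```text
t 6.95 [ 0.4799  0.1484 -0.0168] [-23.4  -0.5  15.3] [-0.08  2.64 -0.11]
Lface yaw 0.0042 at (0.5139,0.2083) n=302 x 0.4801..0.5775
towerL x 0.6692..0.6938 y 0.2756 basetop z 0.0396 0.007
```

View pics/p1w.png

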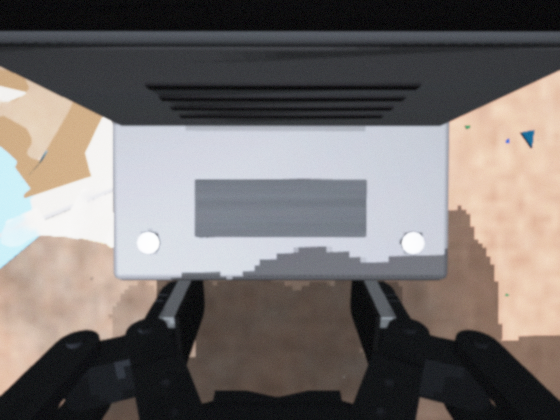

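View pics/p1.png

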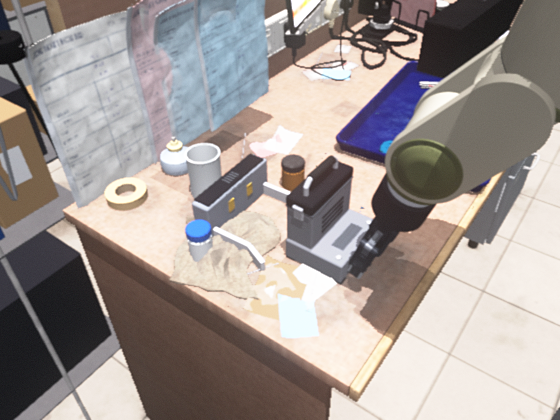

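```bash
python3 -m handwheel '{"linear":[[-0.5,0,-0.15],[-0.5,0,-0.3],[-0.36,0,-0.53],[-0.36,0,-0.53]],"delta_rot":[[0,0,0],[0,0,0],[0,0,0],[0,0,0]],"jaw":[0.75,0.75,0.75,0.75]}'
python3 -c "
from h import *
o=manip.get_obs();print(o['position'],o['ft_force'],o['wrist_torque'])"
python3 -m handwheel '{"linear":[[0.2,0,0.06],[0.4,0,0.12],[0.6,0,0.18]],"delta_rot":[[0,0,0],[0,0,0],[0,0,0]],"jaw":[0.75,0.75,0.75]}'
```

```text
t: 7.45
position: [0.4809, 0.1485, -0.011]
eef_rot: [-0.0, 0.989, 0.0, 0.15]
ft_force: [0.1, -0.2, -0.1]
grip_width: 0.752
[ 0.48085169  0.14853402 -0.01100147] [ 0.09251484 -0.23806013 -0.13462274] [-0.05048957  0.16360207 -0.00319099]
t: 7.75
position: [0.4814, 0.1485, -0.0126]
eef_rot: [0.0, 0.99, 0.001, 0.144]
ft_force: [-22.3, -0.4, 15.3]
grip_width: 0.75
```

```bash
python3 -m handwheel '{"linear":[[0.03,0,-0.1],[0.06,0,-0.2]],"delta_rot":[[0,0,0],[0,0,0]],"jaw":[0.75,0.75]}'; python3 -m handwheel '{"linear":[[0.06,0,-0.2]],"delta_rot":[[0,0,0]],"jaw":[0.75]}'
```

```text
t: 7.95
position: [0.4837, 0.1485, -0.0104]
eef_rot: [0.0, 0.989, 0.0, 0.146]
ft_force: [-7.5, 1.0, -1.1]
grip_width: 0.748
t: 8.05
position: [0.4841, 0.1484, -0.0083]
eef_rot: [0.0, 0.989, 0.0, 0.147]
ft_force: [-5.0, 0.0, -0.7]
grip_width: 0.748
```

```bash
python3 -m handwheel '{"linear":[[0.48,-0.1,0.14],[0.96,-0.2,0.28],[1.43,-0.3,0.43],[1.91,-0.4,0.58],[2.39,-0.5,0.72]],"delta_rot":[[0.001,0,-0.003],[0.002,0,-0.006],[0.002,0,-0.008],[0.003,0,-0.011],[0.004,0,-0.014]],"jaw":[0.75,0.75,0.75,0.75,0.75]}'
python3 -c "from h import *; rep('p2')"
```

```text
t: 8.55
position: [0.5089, 0.1533, -0.0083]
eef_rot: [-0.001, 0.989, 0.007, 0.146]
ft_force: [-7.1, -2.0, -1.3]
grip_width: 0.75
t 8.55 [ 0.5089  0.1533 -0.0083] [-7.1 -2.  -1.3] [-0.31  1.24 -0.25]
Lface yaw 0.0127 at (0.5492,0.2135) n=288 x 0.5090..0.6064
towerL x 0.6683..0.6945 y 0.2761 basetop z 0.0421 0.007
```

View pics/p2w.png

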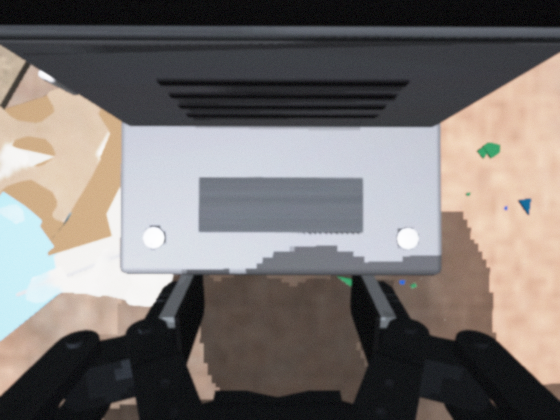

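View pics/p2.png

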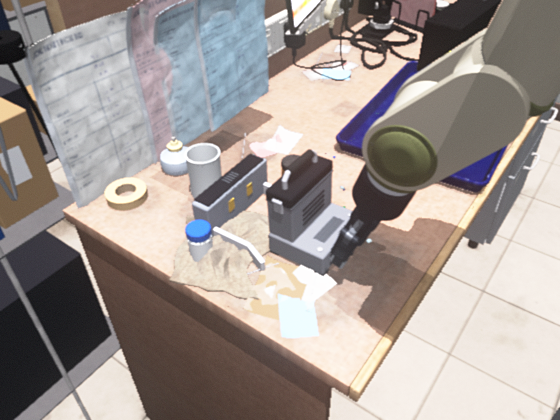

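```bash
cat >> h.py <<'E'
def tilt(cam='wrist'):
    f=manip.grab_frame(cam); W,ok=world(f); s=W[ok]
    s=s[(s[:,2]>.03)&(s[:,2]<.055)&(s[:,0]>.47)&(s[:,1]>.09)&(s[:,1]<.225)]
    A=np.c_[s[:,:2],np.ones(len(s))]; m=np.ones(len(s),bool)
    for _ in range(6):
        c=np.linalg.lstsq(A[m],s[m,2],rcond=None)[0]; r=s[:,2]-A@c; m=abs(r)<max(.0015,2*np.median(abs(r)))
    print(cam,'slopes',c[:2].round(4),'n',m.sum(),'z at mean',(s[m,2].mean()).round(4),'x range',s[m,0].min().round(4),np.percentile(s[m,0],1).round(4),s[m,0].max().round(4))
E
python3 -c "from h import *; tilt('wrist'); tilt('scene')"
```

```text
wrist slopes [-0.0432 -0.0008] n 45829 z at mean 0.0439 x range 0.4809 0.5048 0.5683
scene slopes [-0.0041 -0.0082] n 2922 z at mean 0.0419 x range 0.4814 0.4997 0.9443
```

```bash
python3 -m handwheel '{"linear":[[-0.57,0,-0.18],[-0.8,0,0.54],[-0.8,0,0.54]],"delta_rot":[[0,0,0],[0,0,0],[0,0,0]],"jaw":[0.75,0.75,0.75]}'
python3 -c "from h import *; print(manip.get_obs()['position'],manip.get_obs()['ft_force']);tilt('wrist')"
```

```text
t: 9.05
position: [0.5051, 0.1535, -0.0152]
eef_rot: [-0.001, 0.989, 0.008, 0.149]
ft_force: [-0.1, -0.1, 0.7]
grip_width: 0.75
[ 0.50513896  0.15346464 -0.01519123] [-0.05390606 -0.09027334  0.65886241]
wrist slopes [-0.0017 -0.0001] n 49028 z at mean 0.041 x range 0.4761 0.4991 0.5664
```

```bash
python3 -m handwheel '{"linear":[[0.2,0,0.06],[0.39,0,0.07],[0.6,0,0.08]],"delta_rot":[[0,0,0],[0,0,0],[0,0,0]],"jaw":[0.75,0.75,0.75]}'
python3 -c "from h import *; tilt('wrist')"
```

```text
t: 9.4
position: [0.5092, 0.1535, -0.0143]
eef_rot: [-0.001, 0.989, 0.007, 0.147]
ft_force: [-9.1, 0.5, 2.6]
grip_width: 0.753
wrist slopes [-0.0018 -0.0002] n 48275 z at mean 0.041 x range 0.4805 0.5039 0.5664
```

```bash
python3 -m handwheel '{"linear":[[0.38,-0.08,0.1],[0.77,-0.16,0.2],[1.15,-0.24,0.31]],"delta_rot":[[0.001,0,-0.002],[0.001,0,-0.004],[0.002,0,-0.006]],"jaw":[0.75,0.75,0.75]}'
python3 -c "from h import *; tilt('wrist')"
```

```text
t: 9.75
position: [0.5208, 0.1559, -0.0141]
eef_rot: [-0.001, 0.989, 0.011, 0.147]
ft_force: [-6.2, -1.3, -1.0]
grip_width: 0.756
wrist slopes [-0.0038 -0.0002] n 48182 z at mean 0.0412 x range 0.4922 0.5152 0.5789
```

```bash
python3 -m handwheel '{"linear":[[0.38,-0.08,0.13],[0.76,-0.16,0.26],[1.14,-0.24,0.38],[1.52,-0.32,0.5]],"delta_rot":[[0.001,0,-0.003],[0.002,0,-0.006],[0.002,0,-0.008],[0.003,0,-0.01]],"jaw":[0.75,0.75,0.75,0.75]}'
python3 -c "from h import *; tilt('wrist'); rep('p3')"
```

```text
t: 10.2
position: [0.536, 0.1594, -0.0144]
eef_rot: [-0.002, 0.989, 0.016, 0.146]
ft_force: [-11.2, -2.5, 4.2]
grip_width: 0.751
wrist slopes [-0.0016 -0.0002] n 48336 z at mean 0.041 x range 0.506 0.5304 0.5945
t 10.25 [ 0.537   0.1595 -0.0143] [-6.1 -1.1 -0.1] [-0.22  1.15 -0.17]
Lface yaw 0.0312 at (0.5801,0.2203) n=283 x 0.5358..0.6329
towerL x 0.6695..0.6944 y 0.2758 basetop z 0.0397 0.007
```

View pics/p3.png

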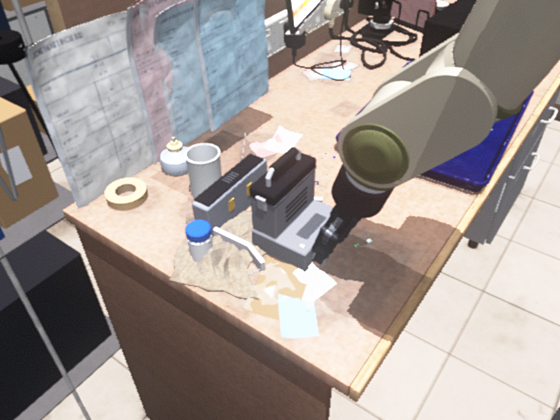

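View pics/p3w.png

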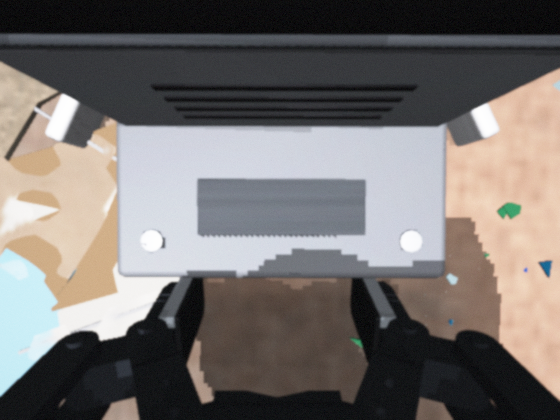

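```bash
python3 -m handwheel '{"linear":[[0.38,-0.05,0.12],[0.76,-0.1,0.24],[1.14,-0.15,0.36],[1.52,-0.2,0.48],[1.9,-0.24,0.6]],"delta_rot":[[0.001,0,-0.003],[0.002,0,-0.006],[0.002,0,-0.008],[0.003,0,-0.009],[0.003,0,-0.009]],"jaw":[0.75,0.75,0.75,0.75,0.75]}'
python3 -c "from h import *; tilt('wrist'); rep('p4')"
```

```text
t: 10.85
position: [0.5555, 0.1625, -0.0145]
eef_rot: [-0.003, 0.989, 0.021, 0.146]
ft_force: [-14.1, -1.7, 7.6]
grip_width: 0.75
wrist slopes [-0.0017 -0.0003] n 48397 z at mean 0.041 x range 0.5257 0.5509 0.6146
t 10.9 [ 0.5564  0.1626 -0.0144] [-7.9 -2.4  0.7] [-0.23  1.3  -0.07]
Lface yaw 0.0399 at (0.6026,0.2240) n=277 x 0.5545..0.6516
towerL x 0.6691..0.6947 y 0.2757 basetop z 0.0396 0.007
```

View pics/p4w.png

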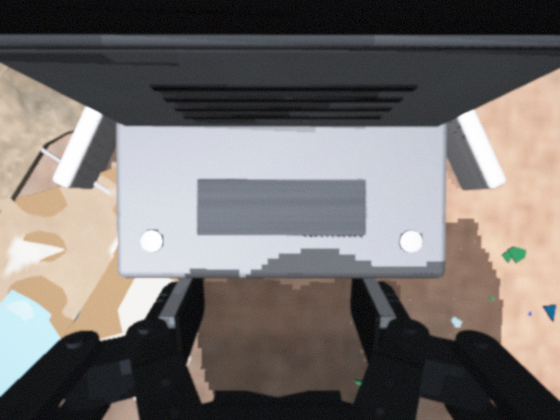

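```bash
python3 -m handwheel '{"linear":[[0.38,-0.02,0.11],[0.76,-0.04,0.22],[1.14,-0.06,0.33],[1.52,-0.08,0.44],[1.9,-0.1,0.55]],"delta_rot":[[0,0,0],[0,0,0],[0,0,0],[0,0,0],[0,0,0]],"jaw":[0.75,0.75,0.75,0.75,0.75]}'
python3 -c "from h import *; tilt('wrist'); rep('p5')"
```

```text
t: 11.5
position: [0.5762, 0.1644, -0.0143]
eef_rot: [-0.003, 0.989, 0.021, 0.147]
ft_force: [-8.1, -1.0, 0.3]
grip_width: 0.749
wrist slopes [-0.0019 -0.0003] n 48199 z at mean 0.041 x range 0.5465 0.5721 0.6351
t 11.55 [ 0.577   0.1644 -0.0142] [-5.3 -0.8  0. ] [-0.13  1.15 -0.04]
Lface yaw 0.0441 at (0.6240,0.2261) n=276 x 0.5752..0.6726
towerL x 0.6694..0.6941 y 0.2755 basetop z 0.0398 0.007
```

View pics/p5w.png

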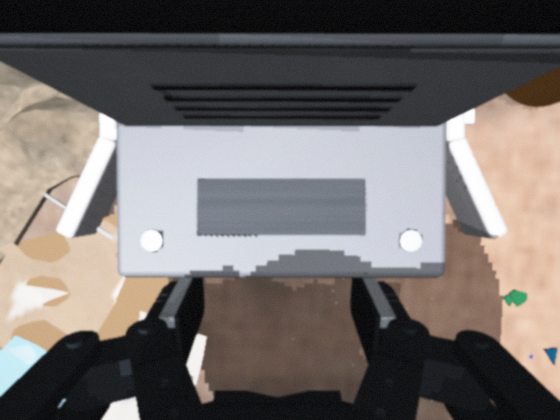

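View pics/p5.png

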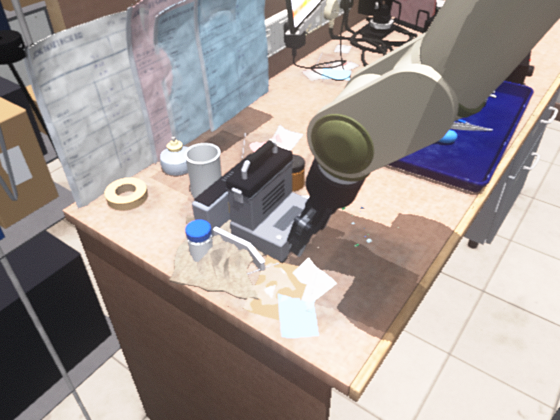

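```bash
python3 -m handwheel '{"linear":[[0.38,0,0.11],[0.76,0,0.22],[1.14,0,0.34],[1.52,0,0.45]],"delta_rot":[[0,0,0],[0,0,0],[0,0,0],[0,0,0]],"jaw":[0.75,0.75,0.75,0.75]}'
python3 -c "from h import *; tilt('wrist'); rep('p6')"
```

```text
t: 12.05
position: [0.5924, 0.1651, -0.0141]
eef_rot: [-0.003, 0.989, 0.021, 0.147]
ft_force: [-6.6, -0.7, -1.2]
grip_width: 0.752
wrist slopes [-0.0038 -0.0002] n 48253 z at mean 0.0412 x range 0.5627 0.588 0.6518
t 12.1 [ 0.5931  0.1652 -0.0139] [-5.6  0.4 -1.1] [-0.04  1.08  0.02]
Lface yaw 0.0432 at (0.6444,0.2269) n=272 x 0.5913..0.6873
towerL x 0.6690..0.6942 y 0.2758 basetop z 0.0399 0.007
```

View pics/p6w.png

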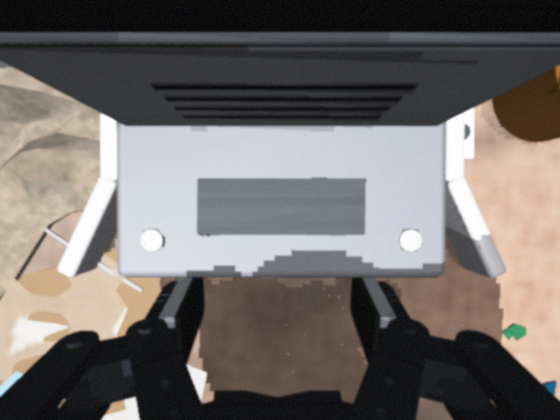

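```bash
python3 -m handwheel '{"linear":[[0.19,0,0.06],[0.38,0,0.12],[0.5,0,0.16]],"delta_rot":[[0,0,0],[0,0,0],[0,0,0]],"jaw":[0.75,0.75,0.75]}'
python3 -c "from h import *; tilt('wrist')"
python3 -m handwheel '{"linear":[[0.15,0,0.04],[0.25,0,0.07]],"delta_rot":[[0,0,0],[0,0,0]],"jaw":[0.75,0.75]}'
python3 -c "from h import *; tilt('wrist')"
```

```text
t: 12.5
position: [0.5979, 0.1654, -0.0139]
eef_rot: [-0.003, 0.989, 0.021, 0.147]
ft_force: [-6.4, -0.5, -1.4]
grip_width: 0.752
wrist slopes [-0.0055 -0.0005] n 48122 z at mean 0.0413 x range 0.5678 0.5936 0.6574
t: 12.75
position: [0.5993, 0.1655, -0.0144]
eef_rot: [-0.003, 0.989, 0.021, 0.146]
ft_force: [-13.2, -0.2, 2.7]
grip_width: 0.751
wrist slopes [-0.0019 -0.0002] n 48205 z at mean 0.041 x range 0.5699 0.5951 0.6586
```

```bash
python3 -m handwheel '{"linear":[[0.15,0,0.02],[0.3,0,0.05],[0.3,0,0.05]],"delta_rot":[[0,0,0],[0,0,0],[0,0,0]],"jaw":[0.75,0.75,0.75]}'
python3 -c "from h import *; tilt('wrist'); rep('p7')"
```

```text
t: 13.1
position: [0.5993, 0.1655, -0.0145]
eef_rot: [-0.003, 0.99, 0.021, 0.143]
ft_force: [-23.0, -2.5, 8.7]
grip_width: 0.748
wrist slopes [-0.0013 -0.0002] n 48459 z at mean 0.041 x range 0.5697 0.5953 0.6584
t 13.15 [ 0.5993  0.1655 -0.0145] [-23.5  -2.1   8.3] [-0.35  3.23 -0.19]
Lface yaw 0.0458 at (0.6296,0.2263) n=255 x 0.5973..0.6890
towerL x 0.6692..0.6939 y 0.2755 basetop z 0.0397 0.007
```

View pics/p7.png

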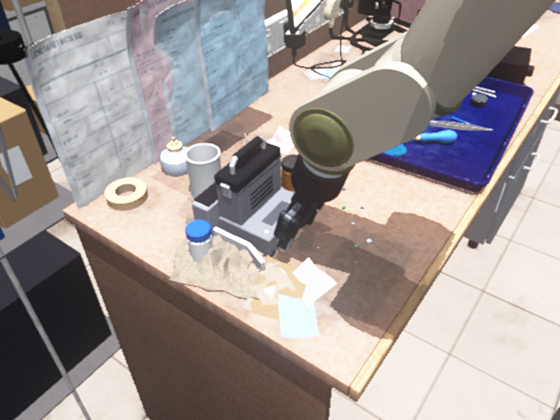

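```bash
python3 -m handwheel '{"linear":[[-0.5,0,-0.15],[-1.5,0,-0.45],[-3.5,0,-1],[-6,0,-2.5],[-8,0,-4.5]],"delta_rot":[[0,0,0],[0,0,0],[0,0,0],[0,0,0],[0,0,0]],"jaw":[0.75,0.75,0.75,0.75,0.75]}'; python3 -m handwheel '{"linear":[[-2,0,-3],[-3,0,-6],[-3,0,-6]],"delta_rot":[[0,0,0],[0,0,0],[0,0,0]],"jaw":[0.75,0.75,0.75]}'
python3 - <<'E'
from h import *
rep('p8'); tilt('wrist'); 
g=manip.grab_frame('side'); save(g,'p8s.png'); f=manip.grab_frame('scene'); np.savez('f8.npz',**f)
W,ok=world(f); s=W[ok]; 
def sel(x0,x1,y0,y1,z0,z1): return s[(s[:,0]>x0)&(s[:,0]<x1)&(s[:,1]>y0)&(s[:,1]<y1)&(s[:,2]>z0)&(s[:,2]<z1)]
def L(q): vx,vy,x,y=cv2.fitLine(q[:,:2].astype(np.float32),cv2.DIST_HUBER,0,.001,.001).ravel(); return np.round([x,y,vx,vy,np.arctan(-vx/vy),len(q)],4)
print('front',L(sel(.585,.61,.115,.215,.008,.034)))
print('towF',L(sel(.64,.665,.12,.21,.05,.12)))
q=sel(.695,.75,.08,.26,.069,.078); print('stoptop',cv2.minAreaRect(q[:,:2].astype(np.float32)))
q=sel(.59,.648,.08,.24,.037,.044); print('basetop',cv2.minAreaRect(q[:,:2].astype(np.float32)))
for n,z in [('amber',(.63,.72,.02,.085,.05,.06)),('white',(.63,.72,.25,.31,.055,.066)),('beaker',(.74,.84,.1,.2,.08,.095))]:
    q=sel(*z); print(n,cv2.minEnclosingCircle(q[:,:2].astype(np.float32)),len(q))
    d=np.load('pts.npz')['a']; x0,x1,y0,y1,z0,z1=z; q=d[(d[:,0]>x0)&(d[:,0]<x1)&(d[:,1]>y0)&(d[:,1]<y1)&(d[:,2]>z0)&(d[:,2]<z1)]; print('  start',cv2.minEnclosingCircle(q[:,:2].astype(np.float32)),len(q))
E
```

```text
t: 13.75
position: [0.5143, 0.1618, 0.0066]
eef_rot: [-0.003, 0.989, 0.021, 0.149]
ft_force: [-0.4, -0.1, 1.5]
grip_width: 0.751
t: 14.05
position: [0.4687, 0.1603, 0.0581]
eef_rot: [-0.003, 0.988, 0.021, 0.152]
ft_force: [-0.2, 0.7, -0.8]
grip_width: 0.749
t 14.05 [0.4687 0.1603 0.0581] [-0.2  0.7 -0.8] [-0.01  0.14  0.04]
Lface yaw 0.0385 at (0.6450,0.2272) n=259 x 0.5975..0.6887
towerL x 0.6693..0.6944 y 0.2758 basetop z 0.0396 0.007
wrist slopes [0.1371 0.0054] n 4352 z at mean 0.0404 x range 0.5969 0.5983 0.6128
front [ 5.995e-01  1.672e-01  3.950e-02 -9.992e-01  3.950e-02  3.950e+02]
towF [ 6.537e-01  1.668e-01  3.990e-02 -9.992e-01  3.990e-02  1.195e+03]
stoptop ((0.7131626605987549, 0.2232016623020172), (0.035331495106220245, 0.05772696062922478), 3.680061101913452)
basetop ((0.6225149631500244, 0.1675407588481903), (0.0512404702603817, 0.12125451862812042), 0.1775149255990982)
amber ((0.6734193563461304, 0.04981568083167076), 0.02256280928850174) 293
  start ((0.6751180291175842, 0.051478832960128784), 0.022147230803966522) 292
white ((0.6963424682617188, 0.27345728874206543), 0.032355897128582) 455
  start ((0.6972391605377197, 0.2737288475036621), 0.032481152564287186) 463
beaker ((0.7884201407432556, 0.15777860581874847), 0.03184746950864792) 328
  start ((0.7885558605194092, 0.1586066335439682), 0.03173237666487694) 344
```

View pics/p8.png

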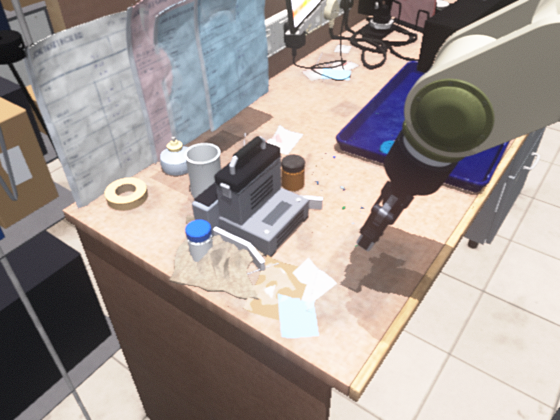

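View pics/p8w.png

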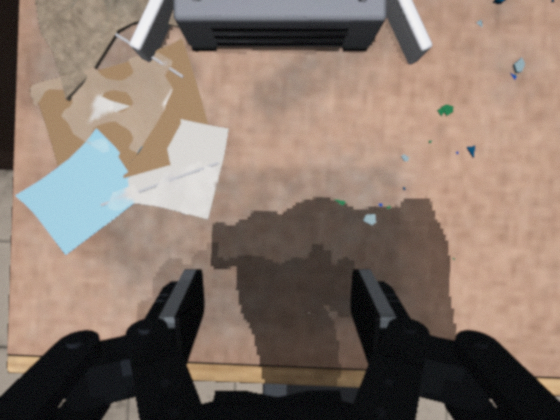

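View pics/p8s.png

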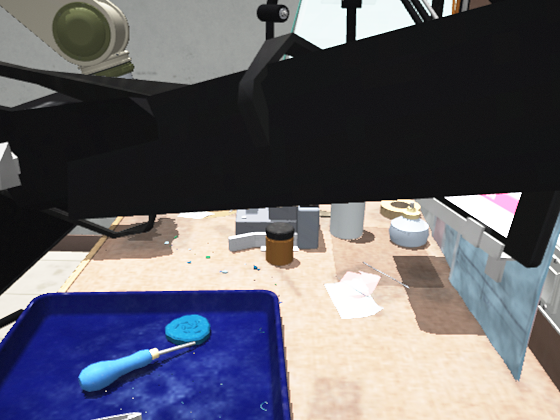

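```bash
python3 -c "
from station import manip
o=manip.get_obs();print(o['t'],o['position'],o['ft_force'])
print(manip.close_job())"
```

```text
14.3 [0.46962801 0.15988956 0.05448791] [ 0.18325692  0.2059921  -0.24523116]
the job is handed in; nothing more can be done
None
```

The battery pack is home in the dock, between the rails and against the stop, and I handed the job in at about 14.3 s. I pushed it low on its front face with the two fingertips spread and the tool tilted back, steering it sideways and round into line as it went.

**Problems during the push:**
- At first contact the tool pressed down on the pack and it jammed, at about 23 N with no movement. Raising the tool slightly freed it.
- Over the next 25 mm the pack's front rose about 0.04 rad, well under the 0.15 rad limit. I backed off, lowered the contact point, and it slid flat for the rest of the way.

**Last checks, from the depth images after the tool was withdrawn:**
- **Against the stop:** the pack's front face is 100.3 mm from the stop face and the pack is 100 mm deep, so the gap is about 0.3 mm. The push force also rose to 23 N there with no further movement.
- **Alignment:** pack yaw is 0.0395 rad, against about 0.04 rad measured for the dock. It is within about 1 mm of the dock's centre line.
- **Flatness:** the last good tilt reading was about 0.001 rad, taken with the tool still against the pack. The base top still reads 40 mm high, so it has not lifted.
- **Jars and beaker:** they read within about 2.5 mm of their starting positions, which is measurement noise.
- **Robot:** the gripper is clear of everything and wrist force is about zero.

**Checks that failed or disagreed:**
- The wrist camera's tilt reading after withdrawal (0.137) is not valid. Only a sliver of the pack was in view, and the other readings and pictures contradict it.
- The rectangle fits to the tops of the stop and the base in the last picture were partly blocked or mixed with other surfaces. I did not use them.

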